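# Lock the tilt stop of the tube rocker

## Task

Lock the tilt stop of the tube rocker: first set the loose holding key fully down over the square head of the adjusting screw with its tail between the two stop pins, so that the screw is held. Then swing the jam nut's lever clockwise (seen from above) until the nut is firmly tight, about 0.62 N m, without over-tightening or forcing anything. Leave the key seated on the screw, let go, and do not disturb the beaker, bottle or tube rack.

Things in the scene. Friction and masses are not known exactly. Their poses are not given: they have to be found in the camera images.
- rocker: fixed white tube rocker; origin on the bench directly under the adjusting screw's vertical axis, z up. Its +x axis points from the screw towards the stop pins (85 mm away) and the low tube deck (160 mm and more away, 80 mm high). A grey boss 52 mm across, top 50 mm above the bench, carries the screw. The base round it is at most 30 mm high
- pin_slot (a point): point midway between the tips of the two upright steel stop pins (10 mm thick, tips tapered over the last 8 mm), 110 mm above the bench; the pins' centres are 15 mm either side along the rocker's y, leaving a 20 mm gap for the key's 14 mm tail
- screw_seat (a point): centre of the top face of the screw's round collar (38 mm across), 75 mm above the bench, on the screw axis, where the key's underside rests when fully seated; above it stands the 24 mm square head, 11 mm high. Axes square with the head's sides and turn with the screw
- screw (a joint): angle of the adjusting screw, rad, clockwise from above positive, starting within 0.03 of 0, the setting to be kept. It is turned by about 0.2 N m, so the tightening nut drags it round unless the key holds it. With the key on it has about 0.1 rad of play
- lever_pin (a point): centre of the top of the round upright pin (12 mm thick, top 105 mm above the bench, free from 61 mm up) at the end of the jam nut's flat dark steel lever, 80 mm from the screw axis. It starts on the rocker's -x or -y side and swings clockwise from above round the screw axis, on the side away from the stop pins, at a constant height. The nut lies below the screw's collar
- clamp (a joint): tightness of the jam nut: twist of its spring lock washer, rad. 0 while the nut runs down (0.12 N m, 0.9 to 1.5 rad of swing); once it bears, torque jumps to 0.4 N m, then rises 1.2 N m per rad: 0.62 N m gives 0.18. These hold while the lever moves; when it stops, friction takes the load and the felt force drops far lower. Stays when let go. Tight: 0.10 to 0.28; over 0.32 over-tight
- key: loose steel holding key, 0.22 kg, flat on the bench, upright. Origin at the centre of the underside of its 44 mm square, 14 mm thick hub, which has a 25.5 mm square socket (sides along x and y, chamfered mouth, 14 mm deep) opening downward there. A tail 14 mm wide, 10 mm thick runs along +x to 106 mm from the origin. On top of the hub stands the grip, a bar 42 mm long in x, 14 mm thick in y, from 14 to 50 mm above the underside, centred on the origin
- beaker: glass beaker 68 mm across, 85 mm high, a bystander; origin under its centre
- wash_bottle: white bottle 68 mm across, 170 mm high, a bystander; origin under its centre
- tube_rack: white rack of capped tubes, 100 by 240 mm, 150 mm high, a bystander; origin under its centre
Not all that is in view belongs to the job. What is meant by the key is not blue, and is the smaller of those in its own colour.

How it is judged:
By the outcome, as a careful person would: the job done as asked, in the order asked, and still so for the second after the job is handed in, with the robot touching nothing.
It also fails if it takes over 64 s, if anything falls off the work surface, if the arm or the gripper's body presses on something with over 40 N, if the wrist force passes 120 N, or if a joint passes its speed limit or range.

## Robot

A 6-joint arm with a two-finger parallel gripper is mounted at the origin on the work surface. World frame = base frame: x ahead of the robot, y to its left, z up, the work surface at z = 0. Lengths are in m, angles in rad, forces in N, time in s.
With the tool pointing down it reaches from about 0.375 to 0.925 m from the base axis. Payload 5.7 kg.
Tool frame: the origin (TCP) lies at the very end of the fingers, on their centre line; the grasp point (between the pads) lies 19 mm behind it; z points along the fingers, y is the direction in which the jaws open and shut (so a half turn about z gives the same grasp; the last joint's range is limited). The gripper opens to 88 mm and grips with 3 to 60 N. Pads are 20 mm wide; open, the fingers measure 115 mm over their backs; the gripper's body (75 mm by 178 mm) begins 61 mm behind the grasp point.
Start: joints at [1.203, 0.359, 1.51, -0, 1.272, -0.115], TCP at [0.15, 0.581, 0.223] pointing down, gripper open.
Joint ranges: [-2.97, 2.97], [-1.01, 2.36], [0.21, 2.38], [-0.96, 4.11], [0.2, 2.71], [-2.98, 2.98]. Speed limits (rad/s): [2.39, 2.39, 3.14, 3.14, 3.14, 3.14].

## Interface

Orientations are given as a 3x3 rotation matrix whose columns are the frame's x, y, z axes.
In Python, from plant import read_state, capture, job_done gives the robot as it stands.
- The arm moves only by the tool play_rows, never from a script. Its argument "commands" is a list of rows, each a list of 4 numbers: the shift along the tool's x, y, z in mm, then the turn about the tool's z in degrees. In form: [[dx, dy, dz, roll], ...]. A call has 1 to 8 rows; each row shifts and turns the commanded pose from where the row before left it, along the tool's axes as they then stand; what a row does not reach is not made up. A row lasts 1/12 s, in which the tool goes at most 41.7 mm and 7.16 degrees, less where a joint would pass 70% of its speed; a pose out of reach is approached as far as the arm can. A call is refused whole if a number of a shift passes 41.7 or a number of a turn 7.16, either way. A call with a gripper value outside its range is refused whole. "hand" is the closure in counts, from 0 (fully open) to 255 (shut), set as the call begins (left out, the last holds). The fingers move at their own pace and stop on an object; the grip force is fixed at half the most. Time passes only in rows, so rows that do not move let the fingers close. It gives the time, the measured TCP pose, the force and the opening at its end, in the units of the state.
- read_state(): the state, without advancing time (a new reading comes with each control period).
- capture(name): name is "side" or "top" or "wrist"; returns a dict with "img" (480x640x3 uint8, red, green, blue), "K" (3x3 intrinsics, pixels), "camera_from_world" (4x4, takes a point from world to camera coordinates). Camera axes: x right, y up, looking along -z (the intrinsics and any distortion apply to the point x, -y, -z); pixel columns grow to the right and rows downward; lengths in m; the calibration is good to about 2 mm. A picture is of the moment at which its call begins. There is no depth.
- job_done(): hands the job in, once; it reports no verdict.
The state is a dict: "clock": time; "joint_pos": joint angles; "qvel": joint speeds; "effort": joint torques, N m; "ee_pos": TCP position; "ee_rot": TCP orientation; "wrist_force": force on the tool from outside, world axes, zero at the start; "moment": the same for the moment, N m; "grip_width": finger opening in m.
Only numpy, scipy, OpenCV 4.12 (cv2) and the standard library are available. Lean on these libraries where they do the work, as an engineer would, in place of code of your own. Each camera call takes 0.05 s, during which the arm holds its last target.

## Working session

There is one attempt and no reset: what is moved stays moved. The work goes in short steps, Python scripts to look and compute and a tool call to move; the robot and the scene stay as the last step left them, time stands still between calls to the robot, and variables do not carry over. Pictures are saved under pics/ and viewed, and the job is handed in when it is done.

Besides the shell and the picture viewer there is one more tool, called after ">>>" as name(argument=value, ...) on one line, values as JSON. play_rows: Moves the arm, as the interface text tells. Its arguments: {"type":"object","properties":{"commands":{"type":"array"},"hand":{"type":"number"}},"required":["commands"]}

```bash
mkdir -p pics; ls; python3 - <<'E'
from plant import *
import cv2
print(read_state())
for n in ["side","top","wrist"]:
    c=capture(n); cv2.imwrite(f"pics/{n}0.png",c["img"][:,:,::-1]); print(n,c["K"].round(1).tolist(),c["camera_from_world"].round(4).tolist(),[k for k in c])
E
```

```text
pics
{'clock': 0.0, 'joint_pos': array([ 1.20289008e+00,  3.59531567e-01,  1.51139949e+00, -2.33726324e-05,
        1.27252218e+00, -1.15088828e-01]), 'qvel': array([ 0.00024999,  0.00082901,  0.0019421 ,  0.00013818, -0.00080956,
        0.00054847]), 'effort': array([ 1.47720315e-03, -5.15380812e+01, -2.70732307e+01,  6.75351871e-02,
        3.50366137e-02, -1.28769238e-04]), 'ee_pos': array([0.14984086, 0.580281  , 0.22180633]), 'ee_rot': array([[-9.68213198e-01,  2.50125534e-01, -6.48335867e-04],
       [ 2.50126301e-01,  9.68211646e-01, -1.74411092e-03],
       [ 1.91479662e-04, -1.85083706e-03, -9.99998269e-01]]), 'wrist_force': array([ 0.54769615,  0.29248763, -0.54570747]), 'moment': array([-0.00525422, -0.00306085,  0.0121567 ]), 'grip_width': 0.08786198167295704}
side [[481.3, 0.0, 323.0], [0.0, 481.3, 248.7], [0.0, 0.0, 1.0]] [[0.7981, -0.6024, -0.0114, -0.4494], [0.4756, 0.6182, 0.6258, -0.3393], [-0.3699, -0.5049, 0.7799, -1.1197], [0.0, 0.0, 0.0, 1.0]] ['img', 'K', 'camera_from_world']
top [[540.6, 0.0, 322.4], [0.0, 540.6, 235.2], [0.0, 0.0, 1.0]] [[0.0203, -0.9998, -0.006, 0.0344], [0.9991, 0.0201, 0.0384, -0.5633], [-0.0383, -0.0067, 0.9992, -1.282], [0.0, 0.0, 0.0, 1.0]] ['img', 'K', 'camera_from_world']
wrist [[388.1, 0.0, 321.5], [0.0, 388.1, 237.4], [0.0, 0.0, 1.0]] [[0.2496, 0.9684, -0.001, -0.5997], [-0.9313, 0.2397, -0.2742, 0.0331], [-0.2653, 0.0693, 0.9617, -0.3894], [0.0, 0.0, 0.0, 1.0]] ['img', 'K', 'camera_from_world']
```

View pics/top0.png

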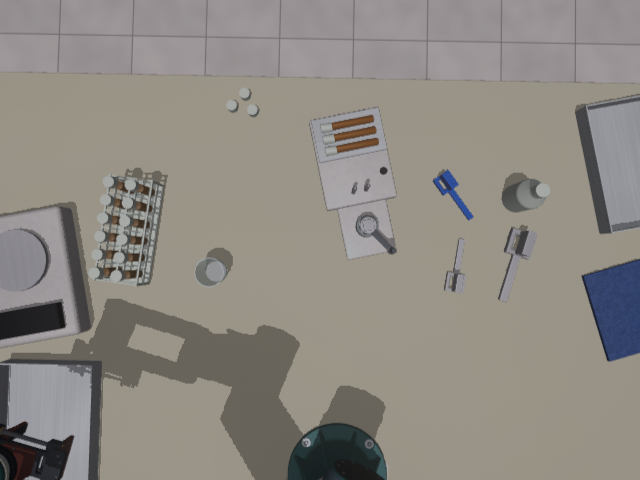

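View pics/side0.png

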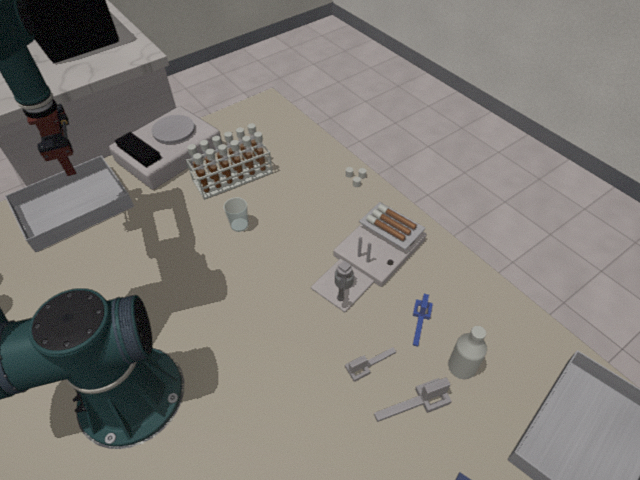

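View pics/wrist0.png

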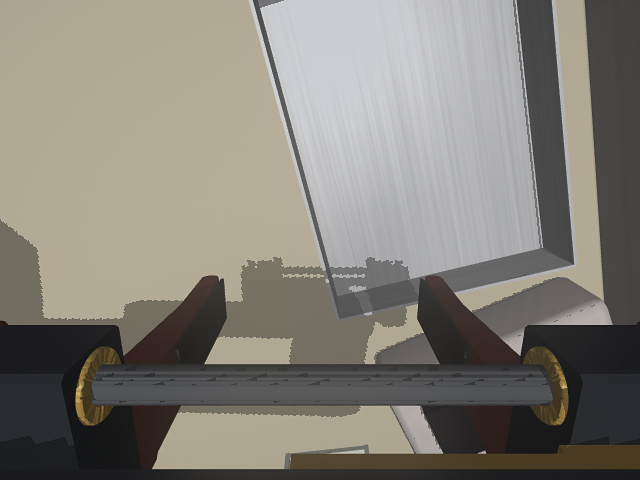

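Candidates for the key in the top image are the blue key (452,193), the large grey key (516,260) and the small grey key (456,272). By the description it is the small grey one at (456,272), and I'll check that in a close crop.

```bash
cat > h.py <<'E'
import numpy as np, cv2, json
from plant import *
def unproj(c,u,v,z):
    K=c["K"];T=c["camera_from_world"];R=T[:3,:3];t=T[:3,3]
    d=np.linalg.inv(K)@np.array([u,v,1.]); d=R.T@np.array([d[0],-d[1],-d[2]]); o=-R.T@t
    return o+d*(z-o[2])/d[2]
def proj(c,P):
    T=c["camera_from_world"];p=np.atleast_2d(P)@T[:3,:3].T+T[:3,3]
    q=np.stack([p[:,0],-p[:,1],-p[:,2]],1)@c["K"].T
    return q[:,:2]/q[:,2:]
def crop(c,name,x0,y0,x1,y1,s):
    im=cv2.resize(np.ascontiguousarray(c["img"][y0:y1,x0:x1,::-1]),None,fx=s,fy=s,interpolation=cv2.INTER_CUBIC); cv2.imwrite("pics/"+name,im)
E
python3 - <<'E'
from h import *
c=capture("top"); crop(c,"t1.png",430,220,540,305,7); crop(c,"t2.png",305,100,405,265,3.6)
s=capture("side"); crop(s,"s1.png",300,195,470,425,2.6)
for u,v,z in [(456,282,.014),(461,240,.01),(366,224,.086),(392,250,.105),(354,188,.11),(367,185,.11)]: print(unproj(c,u,v,z).round(4))
E
```

```text
[ 0.4575 -0.2737  0.014 ]
[ 0.5576 -0.2855  0.01  ]
[ 0.5868 -0.0524  0.086 ]
[ 0.5291 -0.1095  0.105 ]
[ 0.6646 -0.0227  0.11  ]
[ 0.6719 -0.0514  0.11  ]
```

View pics/t1.png

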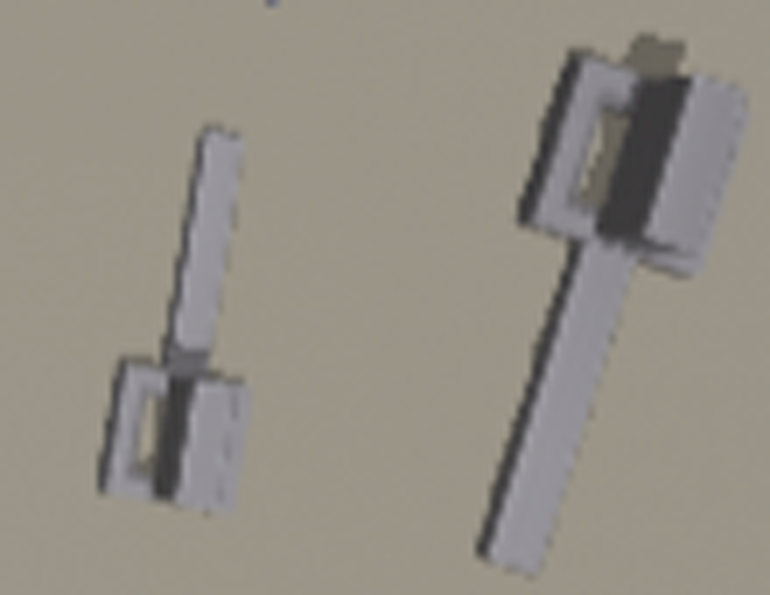

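View pics/t2.png

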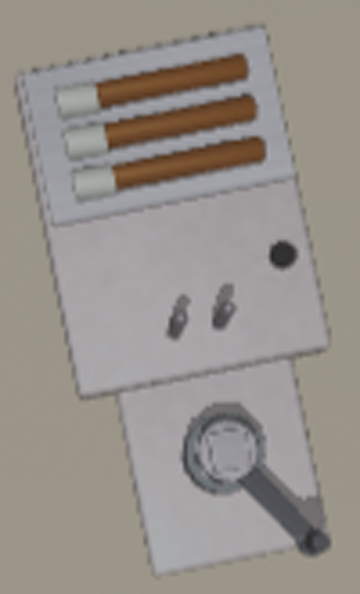

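View pics/s1.png

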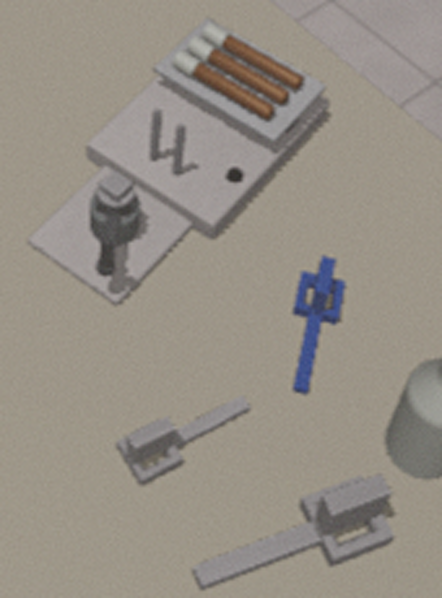

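The crop confirms it. The small grey key has its hub centre near top px (455,283) and its tail tip near (462,239). It is smaller than the other grey key. Next I'll work out poses and write a row planner.

```bash
cat >> h.py <<'E'
def Rz(a): 
    c,s=np.cos(a),np.sin(a); return np.array([[c,s,0],[s,-c,0],[0,0,-1.]])
def yaw(R): return np.arctan2(R[1,0],R[0,0])
def plan(p0,a0,wps,vmax=40,wmax=7):
    """wps: list of (pos, a rad, nrows or None); prints rows"""
    out=[];p=np.array(p0,float);a=a0
    for P,A,n in wps:
        P=np.array(P,float);d=P-p;da=A-a
        n=n or int(np.ceil(max(np.linalg.norm(d)*1e3/vmax,abs(np.degrees(da))/wmax,1)))
        for i in range(n):
            # exact current from rounded rows
            q=(P-p)/(n-i); w=(A-a)/(n-i)
            s=(Rz(a).T@q*1e3).round(1); r=round(-np.degrees(w),1)
            out.append([*s.tolist(),r]); p=p+Rz(a)@s/1e3; a=a-np.radians(r)
    for k in range(0,len(out),8): print(json.dumps(out[k:k+8]))
    print("end",p.round(4),round(np.degrees(a),2),len(out))
E
python3 - <<'E'
from h import *
c=capture("top");st=read_state()
w=capture("wrist");T=w["camera_from_world"];o=-T[:3,:3].T@T[:3,3]
print("cam in tool",st["ee_rot"].T@(o-st["ee_pos"]), "axis",st["ee_rot"].T@(-T[2,:3]))
g=lambda u,v:(430+u/7,220+v/7)
for u,v,z in [(222,132,.01),(187,350,.01),(215,445,.05)]: print(unproj(c,*g(u,v),z).round(4))
for u,v in [(525,195),(210,270),(130,230)]: print(unproj(c,u,v,.08).round(3))
plan(st["ee_pos"],yaw(st["ee_rot"]),[((.42,.2,.24),np.radians(75),None),((.43,-.265,.24),np.radians(-8.5),None)])
E
```

```text
cam in tool [ 0.07518652  0.000397   -0.16104166] axis [-2.74356404e-01  8.48403827e-04  9.61627705e-01]
[ 0.5604 -0.2871  0.01  ]
[ 0.4859 -0.276   0.01  ]
[ 0.4556 -0.2759  0.05  ]
[ 0.66  -0.412  0.08 ]
[0.476 0.298 0.08 ]
[0.563 0.482 0.08 ]
[[-27.4, -23.2, -1.4, 7.0], [-30.1, -19.6, -1.4, 7.0], [-32.2, -15.8, -1.4, 7.0], [-33.9, -11.8, -1.3, 7.0], [-35.1, -7.6, -1.4, 6.9], [-35.8, -3.3, -1.3, 7.0], [-35.9, 1.1, -1.4, 6.9], [-35.5, 5.4, -1.3, 7.0]]
[[-34.6, 9.7, -1.4, 6.9], [-33.1, 13.7, -1.3, 7.0], [-31.2, 17.7, -1.4, 6.9], [-28.9, 21.3, -1.3, 7.0], [-26.1, 24.7, -1.4, 6.9], [-37.2, 10.8, 0.0, 7.0], [-35.6, 15.3, 0.0, 7.0], [-33.5, 19.5, 0.0, 7.0]]
[[-30.9, 23.4, 0.0, 6.9], [-27.8, 27.0, 0.0, 7.0], [-24.3, 30.2, 0.0, 6.9], [-20.5, 32.9, 0.0, 7.0], [-16.4, 35.1, 0.0, 6.9], [-12.0, 36.9, 0.0, 7.0], [-7.5, 38.0, 0.0, 6.9], [-2.8, 38.7, 0.0, 7.0]]
[[1.9, 38.7, 0.0, 6.9]]
end [ 0.43  -0.265  0.24 ] -8.48 25
```

>>> play_rows(commands=[[-27,-23,-1,7],[-30,-20,-1,7],[-32,-16,-1,7],[-34,-12,-1,7],[-35,-8,-1,7],[-36,-3,-1,7],[-36,1,-1,7],[-36,5,-1,7]])

```text
clock: 1.02
ee_pos: [0.3158, 0.3438, 0.2309]
ee_rot: [[-0.329, 0.944, 0.0], [0.944, 0.329, 0.0], [0.0, 0.001, -1.0]]
wrist_force: [-0.3, 0.0, 0.3]
grip_width: 0.0881
```

>>> play_rows(commands=[[-35,10,-1,7],[-33,14,-1,7],[-31,18,-1,7],[-29,21,-1,7],[-26,25,-1,7],[-37,11,0,7],[-36,15,0,7],[-34,20,0,7]])

```text
clock: 1.68
ee_pos: [0.4205, 0.0796, 0.2358]
ee_rot: [[0.599, 0.801, 0.0], [0.801, -0.599, -0.0], [0.0, 0.0, -1.0]]
wrist_force: [2.1, 0.5, 0.2]
grip_width: 0.0876
```

>>> play_rows(commands=[[-31,23,0,7],[-28,27,0,7],[-24,30,0,7],[-20,33,0,7],[-16,35,0,7],[-12,37,0,7],[-7,38,0,7],[0,37,0,6]])

```text
clock: 2.35
ee_pos: [0.4263, -0.2283, 0.2359]
ee_rot: [[0.999, -0.033, 0.0], [-0.033, -0.999, -0.0], [0.0, 0.0, -1.0]]
wrist_force: [0.9, 0.4, 0.9]
grip_width: 0.0876
```

>>> play_rows(commands=[[10,35,0,0],[0,0,0,0],[0,0,0,0]])

```text
clock: 2.6
ee_pos: [0.4363, -0.2632, 0.2355]
ee_rot: [[1.0, -0.029, 0.0], [-0.029, -1.0, -0.0], [0.0, 0.0, -1.0]]
wrist_force: [-1.1, 0.4, -0.2]
grip_width: 0.0876
```

```bash
python3 - <<'E'
from h import *
w=capture("wrist");cv2.imwrite("pics/w1.png",w["img"][:,:,::-1]);st=read_state()
print(st["clock"],st["ee_pos"],np.degrees(yaw(st["ee_rot"])),st["ee_rot"][:,2],st["joint_pos"],st["wrist_force"])
E
```

```text
2.65 [ 0.43569917 -0.26150569  0.23535772] -1.5542897976131687 [-7.60430696e-04  9.26625346e-04 -9.99999282e-01] [-6.76759549e-01  2.14690776e-01  1.68668908e+00  2.60155634e-04
  1.24138596e+00  9.21080307e-01] [-0.5083513   0.26482032 -0.75183996]
```

View pics/w1.png

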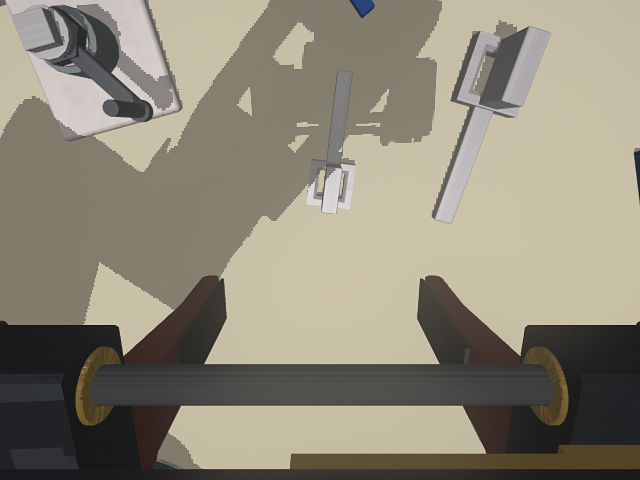

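The key hub is at (331,185) and its tail tip at (344,72). The screw head is at (38,28) and the lever pin at (118,107).

```bash
python3 - <<'E'
from h import *
w=capture("wrist"); crop(w,"w2.png",290,60,370,225,3.6)
E
```

```text
(no output)
```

View pics/w2.png

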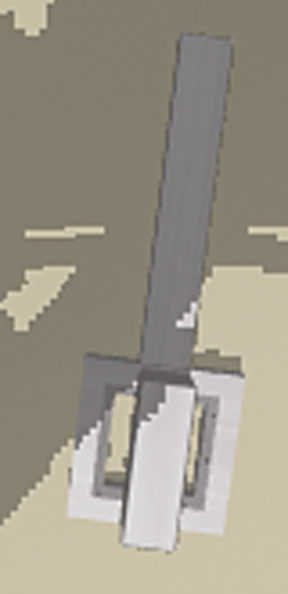

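```bash
cat > fit.py <<'E'
from h import *
from scipy.optimize import least_squares
KEYP=dict(tl=(.106,.007,.01),tr=(.106,-.007,.01),hfl=(.022,.022,.014),hfr=(.022,-.022,.014),hnl=(-.022,.022,.014),hnr=(-.022,-.022,.014),gfl=(.021,.007,.05),gfr=(.021,-.007,.05),gnl=(-.021,.007,.05),gnr=(-.021,-.007,.05))
def fitkey(c,obs,z0,x0):
    P=np.array([KEYP[k] for k in obs]);U=np.array([obs[k] for k in obs])
    def f(q):
        x,y,a=q;C,S=np.cos(a),np.sin(a)
        W=np.stack([x+C*P[:,0]-S*P[:,1],y+S*P[:,0]+C*P[:,1],z0+P[:,2]],1)
        return (proj(c,W)-U).ravel()
    r=least_squares(f,x0,loss="soft_l1"); return r.x,r.fun.reshape(-1,2)
E
python3 - <<'E'
from fit import *
w=capture("wrist")
o=dict(tl=(181,35),tr=(233,39),hfl=(86,353),hfr=(244,375),hnl=(68,515),hnr=(225,533),gfl=(137,373),gfr=(196,380),gnl=(122,545),gnr=(176,549))
o={k:(290+(u)/3.6,60+(v)/3.6) for k,(u,v) in o.items()}
q,res=fitkey(w,o,0,[.455,-.275,-.15]); print(q[:2],np.degrees(q[2]));print(res.round(1).tolist())
# coarse lever pin/screw
print(unproj(w,110,107,.105),unproj(w,30,28,.086))
st=read_state();plan(st["ee_pos"],yaw(st["ee_rot"]),[((q[0],q[1],.12),q[2],4)])
E
```

```text
[ 0.45636982 -0.27166123] -8.196678515483695
[[-0.4, -1.9], [0.2, -1.1], [-0.5, 0.4], [0.6, -0.3], [-0.5, -0.1], [-0.4, -0.0], [1.2, 1.2], [0.6, 1.2], [-0.3, -0.2], [-0.1, 0.5]]
[ 0.52793058 -0.11142447  0.105     ] [ 0.58438222 -0.05330953  0.086     ]
[[5.3, 2.8, 28.9, 1.7], [5.4, 2.6, 28.8, 1.7], [5.4, 2.4, 28.9, 1.7], [5.5, 2.3, 28.8, 1.7]]
end [ 0.4564 -0.2717  0.12  ] -8.24 4
```

>>> play_rows(commands=[[5,3,29,2],[5,3,29,2],[5,2,29,2],[6,2,29,1],[0,0,0,0],[0,0,0,0]])

```text
clock: 3.25
ee_pos: [0.4552, -0.271, 0.119]
ee_rot: [[0.989, -0.145, -0.003], [-0.145, -0.989, 0.002], [-0.003, -0.002, -1.0]]
wrist_force: [1.6, 0.1, 1.3]
grip_width: 0.0875
```

```bash
python3 - <<'E'
from h import *
w=capture("wrist");cv2.imwrite("pics/w3.png",w["img"][:,:,::-1]);st=read_state()
print(st["clock"],st["ee_pos"],np.degrees(yaw(st["ee_rot"])))
q=(.45637,-.27166)
R=st["ee_rot"]; print("err tool mm",R.T@(np.array([*q,.02])-st["ee_pos"])*1e3)
for P in [(.106,.007,.01),(.106,-.007,.01),(.021,.007,.05),(.021,-.007,.05)]:
    a=np.radians(-8.2);print(proj(w,[q[0]+np.cos(a)*P[0]-np.sin(a)*P[1],q[1]+np.sin(a)*P[0]+np.cos(a)*P[1],P[2]]).round(1))
E
```

```text
3.3 [ 0.45610392 -0.27192678  0.12034626] -8.362548634738406
err tool mm [  0.3063609   -0.26297893 100.34615108]
[[312.3  74.3]]
[[334.   74.3]]
[[311.8 216.9]]
[[334.9 216.8]]
```

View pics/w3.png

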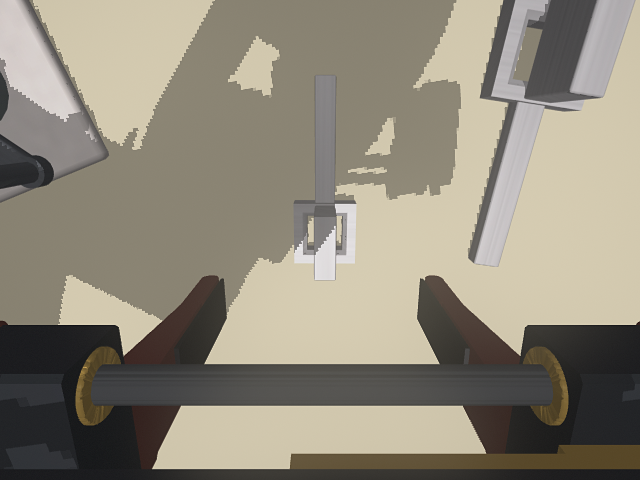

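>>> play_rows(commands=[[0,2,30,0],[0,0,30,0],[0,0,25,0],[0,0,10,0],[0,0,5,0],[0,0,0,0]])

```text
clock: 3.8
ee_pos: [0.4564, -0.2752, 0.0205]
ee_rot: [[0.989, -0.147, 0.001], [-0.147, -0.989, -0.001], [0.001, 0.0, -1.0]]
wrist_force: [0.0, 0.3, 0.4]
grip_width: 0.0878
```

>>> play_rows(commands=[[0,0,0,0],[0,0,0,0],[0,0,0,0],[0,0,0,0],[0,0,0,0],[0,0,0,0],[0,0,0,0]], hand=255)

```text
clock: 4.38
ee_pos: [0.456, -0.2751, 0.0198]
ee_rot: [[0.989, -0.148, 0.0], [-0.148, -0.989, -0.0], [0.0, 0.0, -1.0]]
wrist_force: [0.1, -0.4, -0.4]
grip_width: 0.0445
```

>>> play_rows(commands=[[0,0,0,0],[0,0,0,0],[0,0,0,0],[0,0,0,0],[0,0,0,0],[0,0,0,0],[0,0,0,0]])

```text
clock: 4.97
ee_pos: [0.4558, -0.2749, 0.0196]
ee_rot: [[0.989, -0.148, -0.0], [-0.148, -0.989, 0.0], [-0.0, -0.0, -1.0]]
wrist_force: [-0.5, 0.2, -0.0]
grip_width: 0.0141
```

```bash
python3 - <<'E'
from h import *
st=read_state()
plan(st["ee_pos"],yaw(st["ee_rot"]),[((.456,-.275,.12),yaw(st["ee_rot"]),4),((.49,-.07,.22),np.radians(10.5),8)],30)
E
```

```text
[[0.1, 0.0, -25.1, -0.0], [0.0, 0.0, -25.1, -0.0], [0.1, 0.1, -25.1, -0.0], [0.0, 0.0, -25.1, -0.0], [0.4, -26.0, -12.5, -2.4], [1.5, -25.9, -12.5, -2.4], [2.6, -25.8, -12.5, -2.4], [3.7, -25.7, -12.5, -2.4]]
[[4.8, -25.5, -12.5, -2.3], [5.8, -25.4, -12.5, -2.4], [6.8, -25.1, -12.5, -2.3], [7.8, -24.7, -12.5, -2.4]]
end [ 0.49 -0.07  0.22] 10.51 12
```

>>> play_rows(commands=[[0,0,-15,0],[0,0,-25,0],[0,0,-25,0],[0,0,-25,0],[0,-26,-13,-2.4],[2,-26,-13,-2.4],[3,-26,-13,-2.4],[4,-26,-13,-2.4]])

```text
clock: 5.63
ee_pos: [0.4734, -0.171, 0.1621]
ee_rot: [[1.0, 0.021, -0.0], [0.021, -1.0, -0.0], [-0.0, 0.0, -1.0]]
wrist_force: [-0.7, 0.1, -2.0]
grip_width: 0.0136
```

>>> play_rows(commands=[[5,-26,-13,-2.4],[6,-25,-13,-2.4],[7,-25,-13,-2.4],[7,-25,-13,-2],[0,0,0,0],[0,0,0,0],[0,0,0,0]])

```text
clock: 6.22
ee_pos: [0.49, -0.0696, 0.2132]
ee_rot: [[0.984, 0.179, -0.001], [0.179, -0.984, -0.001], [-0.001, 0.0, -1.0]]
wrist_force: [-0.4, -0.8, -1.6]
grip_width: 0.0138
```

```bash
python3 - <<'E'
from h import *
w=capture("wrist");cv2.imwrite("pics/w4.png",w["img"][:,:,::-1]);st=read_state()
print(st["clock"],st["ee_pos"],np.degrees(yaw(st["ee_rot"])),st["grip_width"],st["wrist_force"])
np.savez("w4.npz",**w)
E
```

```text
6.2667 [ 0.48977895 -0.06990859  0.21294516] 10.275901083285957 0.013891881394320365 [ 0.44849002 -0.44101422 -1.74936303]
```

View pics/w4.png

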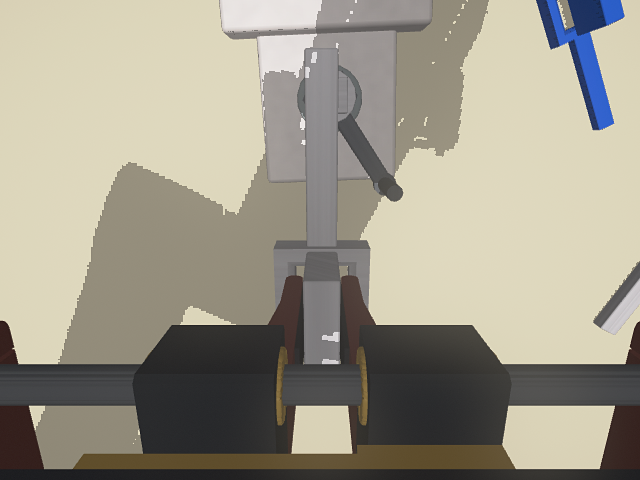

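>>> play_rows(commands=[[8,9,-16,0],[8,10,-20,0],[8,10,-20,0],[8,10,-20,0],[4,6,-10,0],[0,0,0,0],[0,0,0,0],[0,0,0,0]])

```text
clock: 6.93
ee_pos: [0.5324, -0.1072, 0.298]
ee_rot: [[0.984, 0.178, -0.003], [0.178, -0.984, 0.001], [-0.003, -0.002, -1.0]]
wrist_force: [-0.3, -0.0, -3.0]
grip_width: 0.0137
```

```bash
python3 - <<'E'
from h import *
w=capture("wrist");cv2.imwrite("pics/w5.png",w["img"][:,:,::-1]);st=read_state()
print(st["clock"],st["ee_pos"],np.degrees(yaw(st["ee_rot"])),st["grip_width"],st["wrist_force"])
np.savez("w5.npz",**w); crop(w,"w5c.png",180,0,340,190,3.1)
E
```

```text
6.9833 [ 0.53232354 -0.10693135  0.29791266] 10.26824648236257 0.01431521544368669 [-0.17002723  0.41846508 -2.19952823]
```

View pics/w5.png

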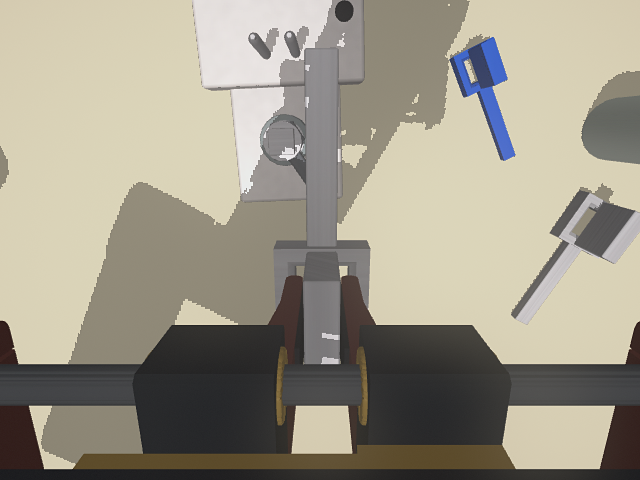

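View pics/w5c.png

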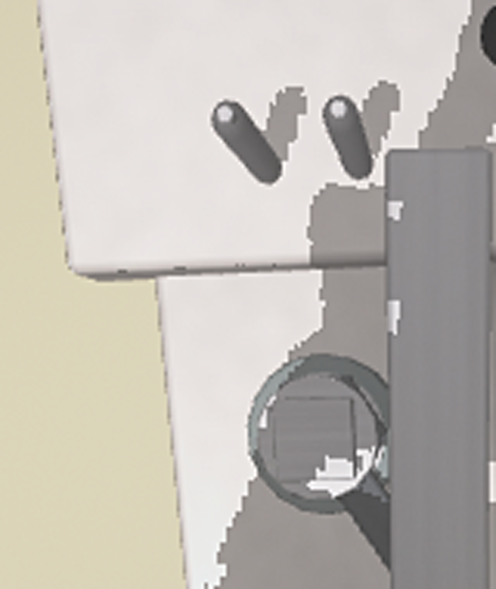

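```bash
python3 - <<'E'
from fit import *
w=dict(np.load("w5.npz")); crop(w,"w5d.png",260,35,385,375,1.75)
im=cv2.imread("pics/w5.png")
crop(w,"w5e.png",265,230,380,310,6);crop(w,"w5f.png",295,40,350,80,10)
g=lambda u,v:(180+(u+.5)/3.1-.5,(v+.5)/3.1-.5)
L=unproj(w,*g(225,115),.11);R=unproj(w,*g(338,107),.11);S=unproj(w,*g(313,440),.086)
print(L,R,np.linalg.norm(L-R),S)
m=(L+R)/2; d=m-S; print("mid",m,"dist",np.hypot(d[0],d[1]),"yaw",np.degrees(np.arctan2(d[1],d[0])),"yaw from pins",np.degrees(np.arctan2(-(L-R)[0],(L-R)[1])))
c=[unproj(w,*g(u,v),.086) for u,v in [(274,399),(352,399),(352,480),(274,480)]]
for i in range(4):
    e=c[(i+1)%4]-c[i]; print(np.linalg.norm(e),np.degrees(np.arctan2(e[1],e[0])))
E
```

```text
[ 0.66513228 -0.02501192  0.11      ] [ 0.67229403 -0.05392549  0.11      ] 0.02978733655629607 [ 0.58589016 -0.05788368  0.086     ]
mid [ 0.66871316 -0.0394687   0.11      ] dist 0.08484550321912192 yaw 12.535309226796887 yaw from pins 13.91189056977089
0.023272241854188445 -79.72129087294307
0.02368938092594039 -170.87387159361808
0.02369664667669749 100.28602481868259
0.023704739760335616 8.100616830236012
```

View pics/w5e.png

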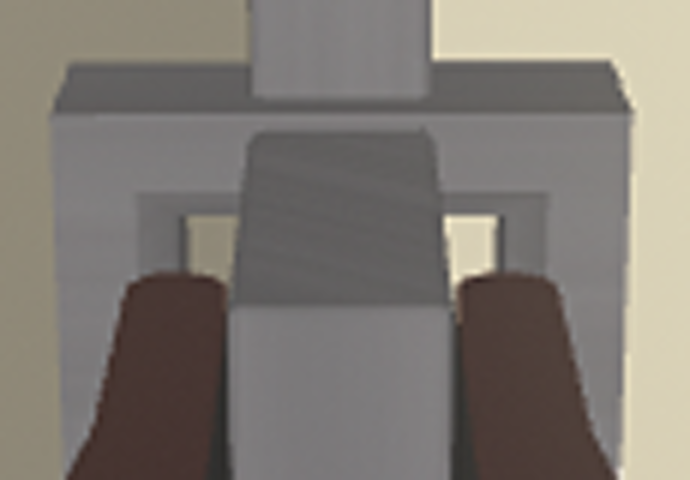

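View pics/w5f.png

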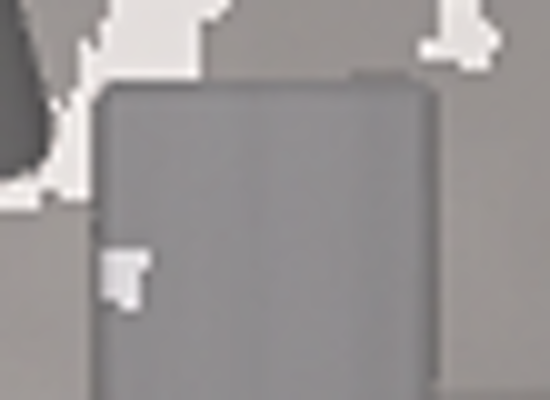

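```bash
python3 - <<'E'
from fit import *
w=dict(np.load("w5.npz"))
g=lambda u,v:(180+(u+.5)/3.1-.5,(v+.5)/3.1-.5)
for (a,b) in [((40,0),(73,265)),((75,273),(385,262)),((157,280),(188,585))]:
    A=unproj(w,*g(*a),.03);B=unproj(w,*g(*b),.03);print(np.degrees(np.arctan2((A-B)[1],(A-B)[0]))%90)
T=np.array([.53232,-.10693,.29791]);
o=dict(tl=(304.5,48.0),tr=(338.8,48.0),hfl=(273.7,248.7),hfr=(370.3,248.7),gfl=(303,280.5),gfr=(340,280.5))
for dz in (.0196,.0186,.0206):
  q,res=fitkey(w,o,T[2]-dz,[T[0],T[1],.18]); print(dz,q[:2],np.degrees(q[2]),"tool off",Rz(np.radians(10.27)).T[:2,:2]@(q[:2]-T[:2])*1e3);print(res.round(1).tolist())
c=capture("top")
e=lambda u,v:(305+(u+.5)/3.6-.5,100+(v+.5)/3.6-.5)
for a,b in [((265,25),(328,345)),((18,80),(80,395)),((80,395),(328,350)),((120,405),(155,573))]:
    A=unproj(c,*e(*a),.03);B=unproj(c,*e(*b),.03);print(np.degrees(np.arctan2((A-B)[1],(A-B)[0]))%90)
E
```

```text
13.086209391420303
12.165067426219977
12.76870013992026
0.0196 [ 0.5326593  -0.10686421] 10.338157409090625 tool off [ 0.3455972  -0.00423791]
[[-0.3, -2.1], [0.3, -2.2], [-0.8, 0.2], [0.4, 0.2], [-0.7, 1.4], [1.1, 1.4]]
0.0186 [ 0.53296072 -0.1068015 ] 10.333309808364035 tool off [ 0.65336011 -0.01220657]
[[-0.5, -3.5], [0.5, -3.5], [-1.1, 0.3], [0.7, 0.2], [-0.8, 1.7], [1.2, 1.7]]
0.0206 [ 0.53241214 -0.10691268] 10.340510107249967 tool off [ 0.09375561 -0.00061875]
[[-0.2, -1.0], [0.2, -1.0], [-0.5, 0.1], [0.1, 0.1], [-0.5, 1.0], [0.9, 1.0]]
11.96672259134203
12.253130633457346
11.446705570684358
12.84252628244152
```

```bash
python3 - <<'E'
from h import *
st=read_state()
plan(st["ee_pos"],yaw(st["ee_rot"]),[((.5856,-.0578,.165),np.radians(12),6)],30)
E
```

```text
[[10.2, -6.4, 22.2, -0.3], [10.2, -6.4, 22.2, -0.3], [10.2, -6.3, 22.2, -0.3], [10.3, -6.3, 22.2, -0.3], [10.3, -6.3, 22.1, -0.3], [10.4, -6.2, 22.2, -0.2]]
end [ 0.5856 -0.0578  0.165 ] 11.99 6
```

>>> play_rows(commands=[[10,-6,22,-0.3],[10,-6,22,-0.3],[10,-6,22,-0.3],[10.5,-6.5,22,-0.3],[10.5,-6.5,22,-0.3],[10.5,-6.5,23,-0.2],[0,0,0,0],[0,0,0,0]])

```text
clock: 7.7
ee_pos: [0.5852, -0.0576, 0.1648]
ee_rot: [[0.978, 0.209, -0.005], [0.209, -0.978, 0.001], [-0.005, -0.002, -1.0]]
wrist_force: [-0.8, -0.5, -1.8]
grip_width: 0.0137
```

```bash
python3 - <<'E'
from h import *
w=capture("wrist");cv2.imwrite("pics/w6.png",w["img"][:,:,::-1]);st=read_state()
print(st["clock"],st["ee_pos"],np.degrees(yaw(st["ee_rot"])),st["grip_width"],st["wrist_force"])
np.savez("w6.npz",**w); crop(w,"w6c.png",220,0,420,340,1.75)
s=capture("side");crop(s,"s6.png",280,160,460,320,4.4)
E
```

```text
7.75 [ 0.58616627 -0.05826443  0.16625816] 12.05803950291604 0.013593632728342575 [ 0.92825458 -0.53861979 -2.24168807]
```

View pics/w6.png

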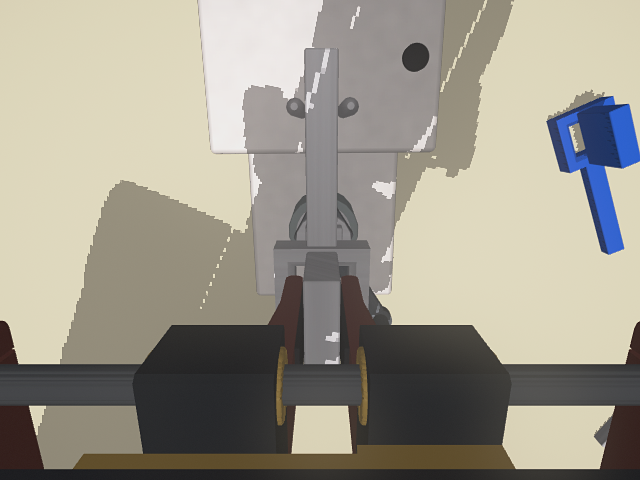

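View pics/s6.png

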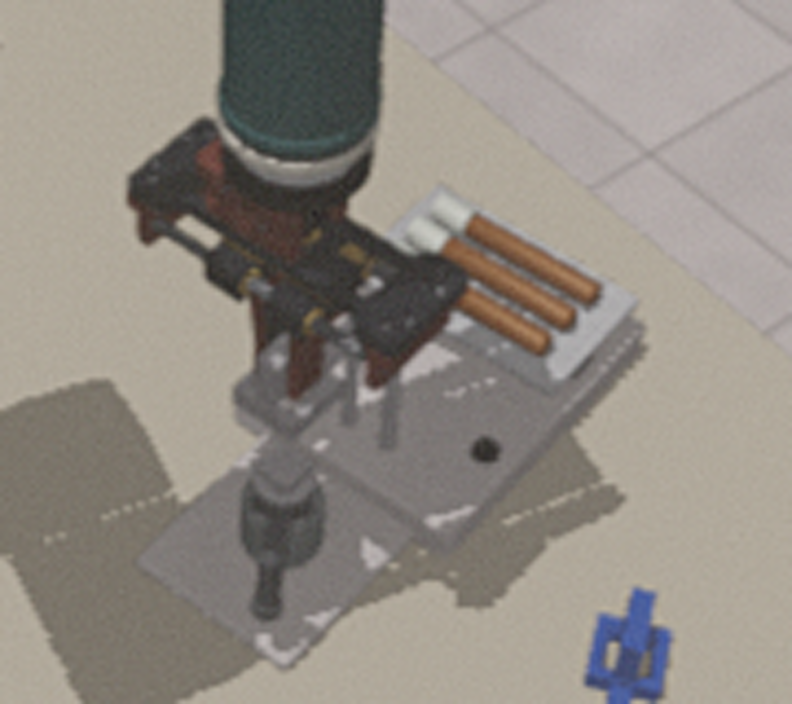

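```bash
python3 - <<'E'
from h import *
w=dict(np.load("w6.npz")); crop(w,"w6d.png",270,90,380,290,3); crop(w,"w6e.png",275,85,370,125,8)
E
```

```text
(no output)
```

View pics/w6d.png

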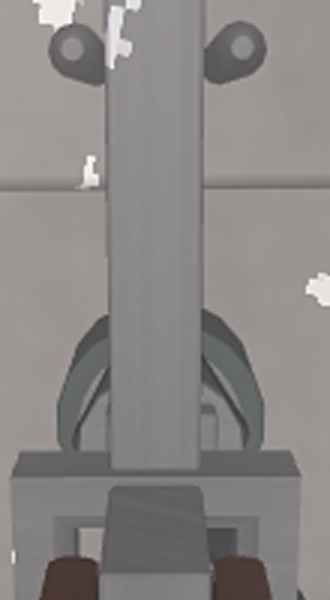

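View pics/w6e.png

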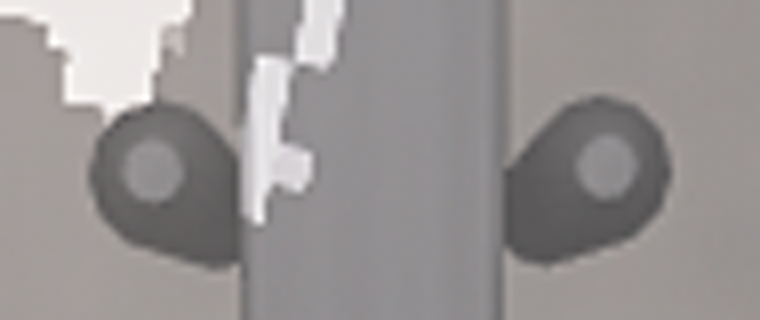

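```bash
python3 - <<'E'
from h import *
w=dict(np.load("w6.npz")); T=np.array([.58617,-.05826]);a=np.radians(12.06);R=Rz(a)[:2,:2]
f=lambda u,v,z:(R.T@(unproj(w,u,v,z)[:2]-T)*1e3).round(2)
print("pins tool",f(294.1,106.1,.11),f(350.9,105.8,.11))
g=lambda u,v:(270+(u+.5)/3-.5,90+(v+.5)/3-.5)
print("head right far corner",f(*g(215,405),.086))
print("collar L,R",f(*g(57,400),.07),f(*g(264,400),.07), "top L/R inner", f(*g(78,450),.075),f(*g(246,450),.075))
print("tail end",f(*g(107,300),.166-.0196+.01),f(*g(200,300),.166-.0196+.01))
E
```

```text
pins tool [ 84.64 -15.88] [84.81 14.01]
head right far corner [14.23 11.18]
collar L,R [ 11.28 -23.72] [11.35 23.05] top L/R inner [  0.98 -18.82] [ 1.04 18.85]
tail end [47.87 -8.4 ] [47.88  5.17]
```

>>> play_rows(commands=[[0.3,0.7,10,0],[0,0,15,0],[0,0,15,0],[0,0,10,0],[0,0,3,0],[0,0,0,0],[0,0,0,0],[0,0,0,0]])

```text
clock: 8.47
ee_pos: [0.5882, -0.0594, 0.1146]
ee_rot: [[0.978, 0.208, 0.002], [0.208, -0.978, -0.0], [0.001, 0.001, -1.0]]
wrist_force: [0.3, -0.2, -2.1]
grip_width: 0.0138
```

```bash
python3 - <<'E'
from h import *
w=capture("wrist");st=read_state()
print(st["clock"],st["ee_pos"],np.degrees(yaw(st["ee_rot"])),st["grip_width"],st["wrist_force"])
np.savez("w7.npz",**w); crop(w,"w7c.png",265,70,380,310,2.5)
E
```

```text
8.5167 [ 0.58826709 -0.0593315   0.1145953 ] 12.014455384086645 0.013778863202856005 [-0.78838324  0.15146414 -2.18876463]
```

View pics/w7c.png

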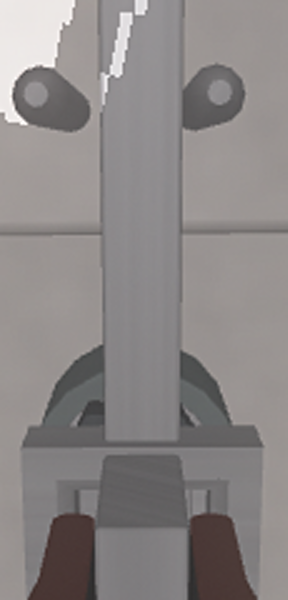

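>>> play_rows(commands=[[0,0,0,0],[0,0,0,0],[0,0,0,0],[0,0,0,0]])

```text
clock: 8.85
ee_pos: [0.5876, -0.0591, 0.1139]
ee_rot: [[0.978, 0.208, 0.0], [0.208, -0.978, -0.0], [0.0, 0.0, -1.0]]
wrist_force: [-0.3, -0.0, -2.0]
grip_width: 0.014
```

```bash
python3 - <<'E'
from h import *
st=read_state();w=capture("wrist")
print(st["clock"],st["ee_pos"],np.degrees(yaw(st["ee_rot"])),st["grip_width"],st["wrist_force"])
np.savez("w8.npz",**w); crop(w,"w8c.png",265,90,380,130,6.5); crop(w,"w8d.png",265,200,380,300,6)
T=w["camera_from_world"];o=-T[:3,:3].T@T[:3,3];print(st["ee_rot"].T@(o-st["ee_pos"]))
E
```

```text
8.85 [ 0.58761618 -0.05912818  0.11386018] 12.01855493148635 0.013977067732999135 [-0.32666412 -0.03849    -1.97068628]
[ 0.07502163 -0.00045567 -0.16102985]
```

View pics/w8c.png

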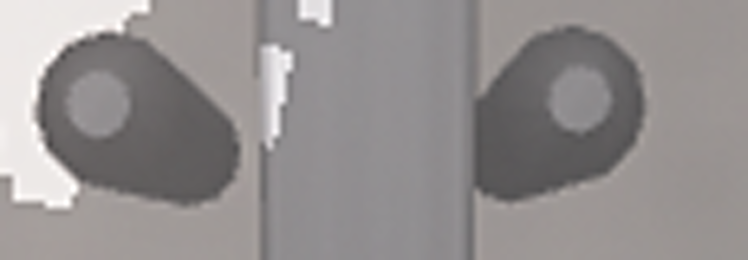

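View pics/w8d.png

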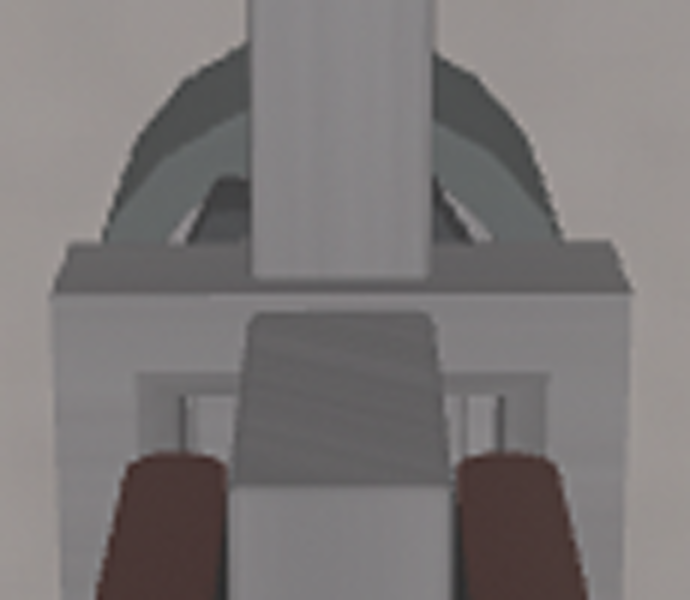

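```bash
python3 - <<'E'
from h import *
w=dict(np.load("w8.npz")); T=np.array([.58762,-.05913]);a=np.radians(12.02);R=Rz(a)[:2,:2]
f=lambda u,v,z:(R.T@(unproj(w,u,v,z)[:2]-T)*1e3).round(2)
g=lambda u,v:(265+(u+.5)/6.5-.5,90+(v+.5)/6.5-.5)
print(f(*g(97,104),.11),f(*g(579,99),.11))
g=lambda u,v:(265+(u+.5)/6-.5,200+(v+.5)/6-.5)
z=.1139-.0196
print("hub",f(*g(52,293),z+.014),f(*g(633,293),z+.014),"collar",f(*g(105,240),.075),f(*g(562,240),.075),"head edge",f(*g(466,420),.086),"mouth",f(*g(183,400),z),f(*g(500,400),z))
print("socket top",f(*g(136,375),z+.014),f(*g(548,375),z+.014))
# collar top outline points (outer of light ring?) and bottom
print(f(*g(340,20),.075))
E
```

```text
[ 83.37 -17.43] [83.68 12.43]
hub [ 22.53 -22.18] [22.56 21.37] collar [ 17.02 -21.62] [17.04 19.23] head edge [ 4.04 10.28] mouth [  8.9  -13.53] [ 8.91 12.58]
socket top [ 16.03 -16.04] [16.05 15.16]
[36.96 -0.62]
```

>>> play_rows(commands=[[-1.8,-1.1,0,-0.6],[0,0,0,0],[0,0,0,0],[0,0,0,0]])

```text
clock: 9.23
ee_pos: [0.5855, -0.0584, 0.1136]
ee_rot: [[0.976, 0.218, -0.0], [0.218, -0.976, -0.0], [-0.0, 0.0, -1.0]]
wrist_force: [-0.0, -0.7, -2.3]
grip_width: 0.014
```

```bash
python3 - <<'E'
from h import *
st=read_state();w=capture("wrist")
print(st["clock"],st["ee_pos"],np.degrees(yaw(st["ee_rot"])),st["grip_width"],st["wrist_force"])
np.savez("w9.npz",**w); crop(w,"w9c.png",265,90,380,130,6.5); crop(w,"w9d.png",265,200,380,300,6)
E
```

```text
9.2333 [ 0.58546213 -0.05840319  0.11364799] 12.615326935409955 0.01403843789676791 [-0.03454749 -0.66987496 -2.31552675]
```

View pics/w9c.png

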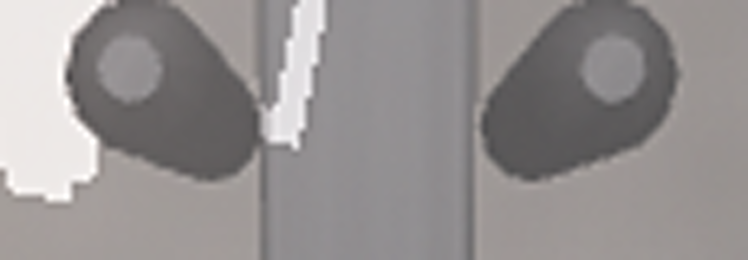

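View pics/w9d.png

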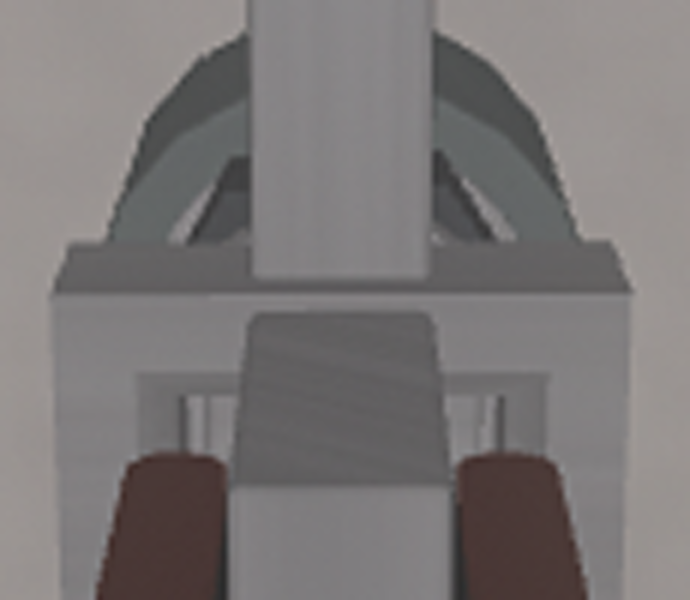

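>>> play_rows(commands=[[0,0,3,0],[0,0,3,0],[0,0,3,0],[0,0,1,0]])

```text
clock: 9.62
ee_pos: [0.5852, -0.0584, 0.103]
ee_rot: [[0.976, 0.218, -0.001], [0.218, -0.976, 0.0], [-0.001, -0.0, -1.0]]
wrist_force: [0.7, -0.5, -1.2]
grip_width: 0.0143
```

>>> play_rows(commands=[[0,0,1.5,0],[0,0,1.5,0],[0,0,0,0]])

```text
clock: 9.87
ee_pos: [0.5852, -0.0584, 0.1003]
ee_rot: [[0.976, 0.218, -0.001], [0.218, -0.976, -0.0], [-0.001, -0.0, -1.0]]
wrist_force: [-0.3, -0.2, -2.1]
grip_width: 0.0141
```

>>> play_rows(commands=[[0,0,2,0],[0,0,2,0],[0,0,1,0],[0,0,0,0]])

```text
clock: 10.2
ee_pos: [0.5853, -0.0584, 0.0954]
ee_rot: [[0.976, 0.218, -0.001], [0.218, -0.976, -0.0], [-0.001, -0.0, -1.0]]
wrist_force: [0.3, -0.2, -1.6]
grip_width: 0.0141
```

>>> play_rows(commands=[[0,0,0.7,0],[0,0,0.6,0],[0,0,0,0]])

```text
clock: 10.45
ee_pos: [0.5856, -0.0584, 0.0946]
ee_rot: [[0.976, 0.218, 0.0], [0.218, -0.976, -0.0], [0.0, 0.0, -1.0]]
wrist_force: [0.7, -0.1, -0.1]
grip_width: 0.0135
```

>>> play_rows(commands=[[0,0,0.7,0],[0,0,0,0],[0,0,0,0]])

```text
clock: 10.7
ee_pos: [0.5856, -0.0584, 0.0945]
ee_rot: [[0.976, 0.218, 0.0], [0.218, -0.976, -0.0], [0.0, 0.0, -1.0]]
wrist_force: [-1.3, 0.5, 5.8]
grip_width: 0.0136
```

>>> play_rows(commands=[[0,0,0,0],[0,0,0,0],[0,0,0,0],[0,0,0,0],[0,0,0,0],[0,0,0,0]], hand=140)

```text
clock: 11.2
ee_pos: [0.5855, -0.0584, 0.0936]
ee_rot: [[0.976, 0.218, -0.0], [0.218, -0.976, -0.0], [-0.0, 0.0, -1.0]]
wrist_force: [0.7, -0.1, -0.4]
grip_width: 0.0395
```

>>> play_rows(commands=[[0,0,-10,0],[-5,0,-25,0],[-15,0,-25,0],[-20,0,-25,0],[-20,0,-25,0],[-20,0,-20,0],[0,0,0,0],[0,0,0,0]])

```text
clock: 11.87
ee_pos: [0.508, -0.0762, 0.2255]
ee_rot: [[0.976, 0.218, 0.004], [0.218, -0.976, -0.001], [0.003, 0.002, -1.0]]
wrist_force: [-0.4, -0.4, 0.4]
grip_width: 0.0398
```

```bash
python3 - <<'E'
from h import *
st=read_state();w=capture("wrist")
print(st["clock"],st["ee_pos"],np.degrees(yaw(st["ee_rot"])),st["grip_width"],st["wrist_force"])
np.savez("w10.npz",**w);cv2.imwrite("pics/w10.png",w["img"][:,:,::-1]); s=capture("side");crop(s,"s10.png",300,190,420,320,4.5)
E
```

```text
11.8667 [ 0.50797393 -0.07624414  0.22545983] 12.569362136285065 0.03976442341116261 [-0.38554412 -0.39423192  0.37117241]
```

View pics/w10.png

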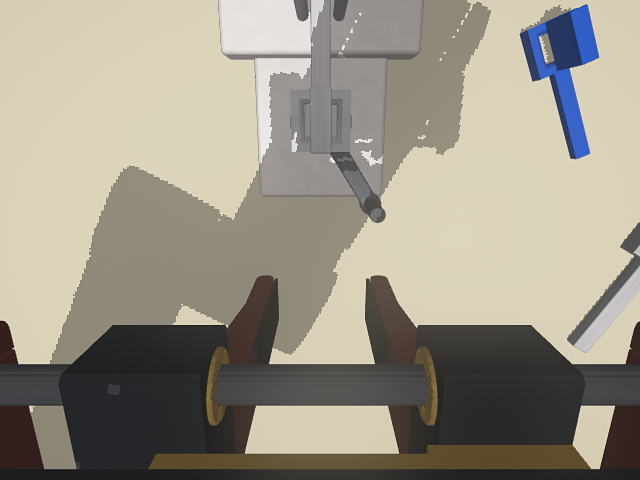

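View pics/s10.png

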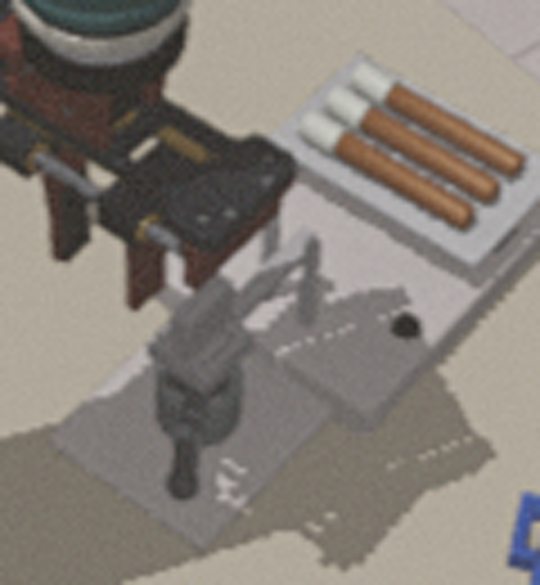

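The key is seated at (320,120), with its tail between the pins. The lever pin top is at (377,215).

```bash
python3 - <<'E'
from h import *
w=dict(np.load("w10.npz"));crop(w,"w10c.png",340,170,400,235,9)
P=unproj(w,377.5,214.5,.105);S=np.array([.5857,-.0582])
d=P[:2]-S;print(P,np.hypot(*d),np.degrees(np.arctan2(d[1],d[0])))
E
```

```text
[ 0.52975503 -0.11363192  0.105     ] 0.07875618344159378 -135.2639274698122
```

View pics/w10c.png

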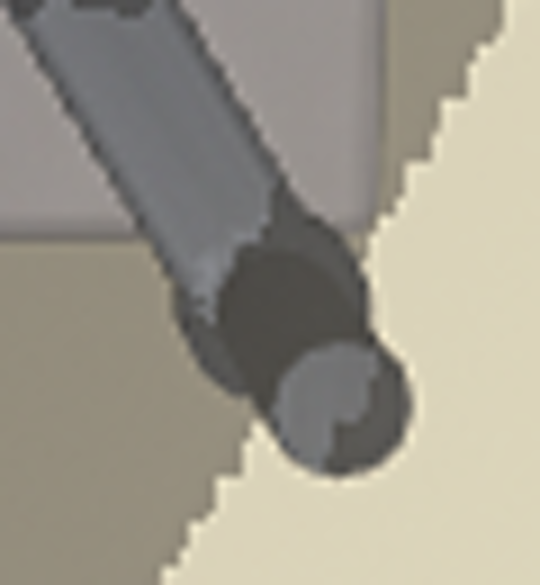

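```bash
python3 - <<'E'
from h import *
st=read_state()
plan(st["ee_pos"],yaw(st["ee_rot"]),[((.5292,-.114,.135),np.radians(44.7),6)],30)
E
```

```text
[[2.1, 7.0, 14.7, -5.3], [1.4, 7.2, 14.7, -5.4], [0.8, 7.2, 14.8, -5.3], [0.1, 7.3, 14.7, -5.4], [-0.6, 7.3, 14.8, -5.3], [-1.4, 7.1, 14.7, -5.4]]
end [ 0.5291 -0.114   0.135 ] 44.71 6
```

>>> play_rows(commands=[[2,7,15,-5.3],[1.5,7,15,-5.4],[1,7,15,-5.3],[0,7.5,15,-5.4],[-0.5,7.5,15,-5.3],[-1.5,7,15,-5.4],[0,0,0,0],[0,0,0,0]])

```text
clock: 12.63
ee_pos: [0.5282, -0.1135, 0.1318]
ee_rot: [[0.713, 0.701, -0.004], [0.701, -0.713, 0.001], [-0.002, -0.004, -1.0]]
wrist_force: [-0.9, 0.4, -0.3]
grip_width: 0.0394
```

```bash
python3 - <<'E'
from h import *
w=capture("wrist");st=read_state()
print(st["clock"],st["ee_pos"],np.degrees(yaw(st["ee_rot"])),st["grip_width"],st["wrist_force"])
np.savez("w11.npz",**w);cv2.imwrite("pics/w11.png",w["img"][:,:,::-1])
print((st["ee_rot"].T@(np.array([.5292,-.114,.075])-st["ee_pos"])*1e3).round(1))
E
```

```text
12.6833 [ 0.52860966 -0.1134901   0.1327958 ] 44.54991752234944 0.039011500640981876 [-0.86225104  0.46454546  0.12368496]
[ 0.1  0.9 57.8]
```

View pics/w11.png

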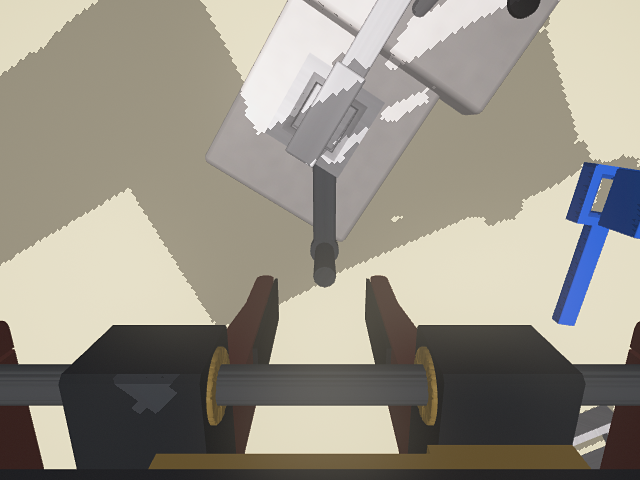

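>>> play_rows(commands=[[0,0.5,15,0],[0,0.5,20,0],[0,0,15,0],[0,0,8,0],[0,0,0,0],[0,0,0,0]])

```text
clock: 13.18
ee_pos: [0.5298, -0.1145, 0.0761]
ee_rot: [[0.711, 0.703, 0.0], [0.703, -0.711, -0.0], [0.0, 0.0, -1.0]]
wrist_force: [-0.3, -0.2, 1.2]
grip_width: 0.0392
```

>>> play_rows(commands=[[0,0,0,0],[0,0,0,0],[0,0,0,0],[0,0,0,0],[0,0,0,0]], hand=197)

```text
clock: 13.6
ee_pos: [0.5298, -0.1148, 0.0761]
ee_rot: [[0.711, 0.703, 0.001], [0.703, -0.711, -0.0], [0.0, 0.001, -1.0]]
wrist_force: [-0.9, 0.2, -0.7]
grip_width: 0.0201
```

>>> play_rows(commands=[[0.2,-4,0,3],[0.2,-5.6,0,4],[0.2,-5.6,0,4],[0.2,-5.6,0,4]])

```text
clock: 13.93
ee_pos: [0.5176, -0.0985, 0.076]
ee_rot: [[0.87, 0.493, 0.001], [0.493, -0.87, -0.001], [0.001, 0.002, -1.0]]
wrist_force: [-0.2, -2.8, 0.5]
grip_width: 0.0199
```

```bash
cat > l.py <<'E'
from h import *
st=read_state();S=np.array([.5857,-.0582]);d=st["ee_pos"][:2]-S;th=np.arctan2(d[1],d[0]);t=np.array([np.sin(th),-np.cos(th)]);r=d/np.hypot(*d)
print(st["clock"],"r",np.hypot(*d).round(4),"th",np.degrees(th).round(2),"a-th-180",((np.degrees(yaw(st["ee_rot"])-th)-180+180)%360-180).round(2),"Ftan(resist)",(-st["wrist_force"][:2]@t).round(2),"Frad",(st["wrist_force"][:2]@r).round(2),"z",st["ee_pos"][2].round(4),st["moment"].round(2),st["grip_width"].round(4))
E
python3 l.py
```

```text
Traceback (most recent call last):
  File "l.py", line 3, in <module>
    print(st["clock"],"r",np.hypot(*d).round(4),"th",np.degrees(th).round(2),"a-th-180",((np.degrees(yaw(st["ee_rot"])-th)-180+180)%360-180).round(2),"Ftan(resist)",(-st["wrist_force"][:2]@t).round(2),"Frad",(st["wrist_force"][:2]@r).round(2),"z",st["ee_pos"][2].round(4),st["moment"].round(2),st["grip_width"].round(4))
                                                                                                                                                                                                                                                                                                      ^^^^^^^^^^^^^^^^^^^^^^
AttributeError: 'float' object has no attribute 'round'
```

>>> play_rows(commands=[[0.2,-5.6,0,4],[0.2,-5.6,0,4],[0.2,-5.6,0,4],[0.2,-5.6,0,4],[0.2,-5.6,0,4]])

```text
clock: 14.35
ee_pos: [0.5078, -0.0721, 0.0759]
ee_rot: [[0.986, 0.165, 0.0], [0.165, -0.986, -0.001], [0.0, 0.001, -1.0]]
wrist_force: [-0.5, -1.5, 1.0]
grip_width: 0.0198
```

```bash
sed -i 's/st\["grip_width"\].round(4)/round(st["grip_width"],4)/; s/-st\["wrist_force"\]\[:2\]@t/-st["wrist_force"][:2]@t/' l.py; python3 l.py
```

```text
14.35 r 0.0792 th -169.86 a-th-180 -0.62 Ftan(resist) 1.38 Frad 0.74 z 0.0759 [-0.37  0.23 -0.01] 0.0198
```

>>> play_rows(commands=[[0.2,-5.6,0,4],[0.2,-5.6,0,4],[0.1,-4.2,0,3],[0.1,-4.2,0,3]])

```text
clock: 14.68
ee_pos: [0.5067, -0.0524, 0.0759]
ee_rot: [[0.997, -0.077, 0.0], [-0.077, -0.997, -0.001], [0.0, 0.001, -1.0]]
wrist_force: [-0.7, -1.2, 1.1]
grip_width: 0.0203
```

```bash
python3 l.py
```

```text
14.6833 r 0.0792 th 175.79 a-th-180 -0.22 Ftan(resist) 1.29 Frad 0.61 z 0.0759 [-0.32  0.21 -0.01] 0.0203
```

>>> play_rows(commands=[[0.1,-2.8,0,2],[0.1,-2.8,0,2]])

```text
clock: 14.85
ee_pos: [0.5073, -0.0468, 0.0759]
ee_rot: [[0.989, -0.146, -0.0], [-0.146, -0.989, -0.001], [-0.0, 0.001, -1.0]]
wrist_force: [-0.9, -2.4, 0.4]
grip_width: 0.0199
```

```bash
python3 l.py
```

```text
14.85 r 0.0792 th 171.76 a-th-180 -0.13 Ftan(resist) 2.5 Frad 0.51 z 0.0759 [-0.23  0.28 -0.03] 0.0199
```

>>> play_rows(commands=[[0.1,-2.8,0,2],[0.1,-2.8,0,2]])

```text
clock: 15.02
ee_pos: [0.5084, -0.0414, 0.0758]
ee_rot: [[0.977, -0.214, -0.0], [-0.214, -0.977, -0.001], [-0.0, 0.001, -1.0]]
wrist_force: [-1.2, -2.0, 0.8]
grip_width: 0.0199
```

```bash
python3 l.py
```

```text
15.0167 r 0.0791 th 167.77 a-th-180 -0.15 Ftan(resist) 2.2 Frad 0.8 z 0.0758 [-0.27  0.38 -0.05] 0.0199
```

>>> play_rows(commands=[[0.1,-2.8,0,2],[0.1,-2.8,0,2]])

```text
clock: 15.18
ee_pos: [0.5097, -0.036, 0.0758]
ee_rot: [[0.959, -0.282, -0.001], [-0.282, -0.959, -0.001], [-0.0, 0.001, -1.0]]
wrist_force: [-1.1, -0.3, 1.1]
grip_width: 0.0202
```

```bash
python3 l.py
```

```text
15.1833 r 0.0791 th 163.71 a-th-180 -0.08 Ftan(resist) 0.63 Frad 0.93 z 0.0758 [-0.32  0.31 -0.02] 0.0202
```

>>> play_rows(commands=[[0.1,-2.8,0,2],[0.1,-2.8,0,2]])

```text
clock: 15.35
ee_pos: [0.5116, -0.0307, 0.0758]
ee_rot: [[0.937, -0.348, -0.001], [-0.348, -0.937, -0.001], [-0.0, 0.001, -1.0]]
wrist_force: [-0.5, -1.3, 1.2]
grip_width: 0.0201
```

```bash
python3 l.py
```

```text
15.35 r 0.0791 th 159.65 a-th-180 -0.03 Ftan(resist) 1.41 Frad 0.04 z 0.0758 [-0.23  0.34  0.  ] 0.0201
```

>>> play_rows(commands=[[0.1,-2.8,0,2],[0.1,-2.8,0,2]])

```text
clock: 15.52
ee_pos: [0.5136, -0.0257, 0.0758]
ee_rot: [[0.911, -0.413, -0.001], [-0.413, -0.911, -0.001], [-0.001, 0.001, -1.0]]
wrist_force: [-2.0, -3.0, 1.5]
grip_width: 0.0204
```

```bash
python3 l.py
```

```text
15.5167 r 0.0791 th 155.73 a-th-180 -0.1 Ftan(resist) 3.56 Frad 0.64 z 0.0758 [-0.42  0.46  0.  ] 0.0204
```

>>> play_rows(commands=[[0,-1.4,0,1],[0,-1.4,0,1]])

```text
clock: 15.68
ee_pos: [0.5148, -0.0231, 0.0757]
ee_rot: [[0.896, -0.443, -0.001], [-0.443, -0.896, -0.001], [-0.001, 0.001, -1.0]]
wrist_force: [-2.0, -2.7, 2.0]
grip_width: 0.0202
```

```bash
python3 l.py
```

```text
15.6833 r 0.0791 th 153.62 a-th-180 0.07 Ftan(resist) 3.31 Frad 0.57 z 0.0757 [-0.42  0.58 -0.01] 0.0202
```

>>> play_rows(commands=[[0,-1.4,0,1],[0,-1.4,0,1]])

```text
clock: 15.85
ee_pos: [0.5159, -0.0207, 0.0756]
ee_rot: [[0.88, -0.475, -0.001], [-0.475, -0.88, -0.001], [-0.001, 0.001, -1.0]]
wrist_force: [-2.8, -4.8, 2.6]
grip_width: 0.0203
```

```bash
python3 l.py
```

```text
15.85 r 0.0792 th 151.75 a-th-180 -0.08 Ftan(resist) 5.53 Frad 0.21 z 0.0756 [-0.73  0.75 -0.02] 0.0203
```

>>> play_rows(commands=[[0,-1.4,0,1],[0,-1.4,0,1]])

```text
clock: 16.02
ee_pos: [0.5172, -0.0183, 0.0756]
ee_rot: [[0.863, -0.505, -0.001], [-0.505, -0.863, -0.001], [-0.001, 0.001, -1.0]]
wrist_force: [-3.0, -4.8, 2.4]
grip_width: 0.0202
```

```bash
python3 l.py
```

```text
16.0167 r 0.0792 th 149.79 a-th-180 -0.12 Ftan(resist) 5.67 Frad 0.16 z 0.0756 [-0.84  0.79 -0.01] 0.0202
```

>>> play_rows(commands=[[0,-1.4,0,1],[0,-1.4,0,1]])

```text
clock: 16.18
ee_pos: [0.5186, -0.016, 0.0756]
ee_rot: [[0.845, -0.535, -0.001], [-0.535, -0.845, -0.001], [-0.001, 0.002, -1.0]]
wrist_force: [-3.2, -5.0, 1.8]
grip_width: 0.0201
```

```bash
python3 l.py
```

```text
16.1833 r 0.0792 th 147.84 a-th-180 -0.17 Ftan(resist) 5.99 Frad 0.04 z 0.0756 [-0.91  0.76  0.03] 0.0201
```

>>> play_rows(commands=[[0,-1.4,0,1],[0,-1.4,0,1]])

```text
clock: 16.35
ee_pos: [0.52, -0.0138, 0.0755]
ee_rot: [[0.826, -0.564, -0.002], [-0.564, -0.826, -0.001], [-0.001, 0.002, -1.0]]
wrist_force: [-3.7, -6.6, 1.9]
grip_width: 0.0202
```

```bash
python3 l.py
```

```text
16.35 r 0.0793 th 145.92 a-th-180 -0.24 Ftan(resist) 7.53 Frad -0.59 z 0.0755 [-0.99  0.76  0.05] 0.0202
```

>>> play_rows(commands=[[0,-1.4,0,1],[0,-1.4,0,1]])

```text
clock: 16.52
ee_pos: [0.5216, -0.0115, 0.0755]
ee_rot: [[0.806, -0.592, -0.002], [-0.592, -0.806, -0.001], [-0.001, 0.002, -1.0]]
wrist_force: [-3.5, -6.4, 1.8]
grip_width: 0.0198
```

```bash
python3 l.py
```

```text
16.5167 r 0.0793 th 143.96 a-th-180 -0.28 Ftan(resist) 7.28 Frad -0.91 z 0.0755 [-1.08  0.85  0.01] 0.0198
```

>>> play_rows(commands=[[0,-1.4,0,1],[0,-1,0,0.7]])

```text
clock: 16.68
ee_pos: [0.5229, -0.0097, 0.0755]
ee_rot: [[0.788, -0.616, -0.002], [-0.616, -0.788, -0.001], [-0.001, 0.002, -1.0]]
wrist_force: [-3.0, -6.8, 2.1]
grip_width: 0.02
```

```bash
python3 l.py
```

```text
16.6833 r 0.0794 th 142.3 a-th-180 -0.32 Ftan(resist) 7.24 Frad -1.76 z 0.0755 [-1.06  0.81 -0.02] 0.02
```

Tangential force was about 7.3–7.5 N at 80 mm over the last readings, and the lever has gone about 10–11° past bearing. That makes the twist about 0.17–0.19 rad, so I'm stopping and backing off.

>>> play_rows(commands=[[0,2,0,0],[0,2,0,0],[0,0,0,0],[0,0,0,0]])

```text
clock: 17.02
ee_pos: [0.5219, -0.0118, 0.0757]
ee_rot: [[0.788, -0.616, 0.001], [-0.616, -0.788, 0.0], [0.0, -0.001, -1.0]]
wrist_force: [0.4, -0.0, 0.6]
grip_width: 0.02
```

```bash
python3 l.py
```

```text
17.0167 r 0.0789 th 144.02 a-th-180 -2.03 Ftan(resist) -0.26 Frad -0.36 z 0.0757 [0.03 0.15 0.04] 0.02
```

>>> play_rows(commands=[[0,1,-10,0],[0,0,-20,0],[0,0,-25,0],[-10,0,-30,0],[-25,0,-30,0],[-25,0,-10,0],[0,0,0,0],[0,0,0,0]])

```text
clock: 17.68
ee_pos: [0.4735, 0.0247, 0.2021]
ee_rot: [[0.789, -0.614, 0.003], [-0.614, -0.789, -0.0], [0.002, -0.002, -1.0]]
wrist_force: [-0.7, -0.7, 0.1]
grip_width: 0.02
```

```bash
python3 - <<'E'
from h import *
w=capture("wrist");st=read_state()
print(st["clock"],st["ee_pos"],st["wrist_force"])
cv2.imwrite("pics/w12.png",w["img"][:,:,::-1]); s=capture("side");crop(s,"s12.png",290,190,430,320,5);t=capture("top");cv2.imwrite("pics/t12.png",t["img"][:,:,::-1])
E
```

```text
17.7333 [0.47390681 0.02423066 0.201386  ] [ 0.76479428 -0.20975172 -0.67743301]
```

View pics/w12.png

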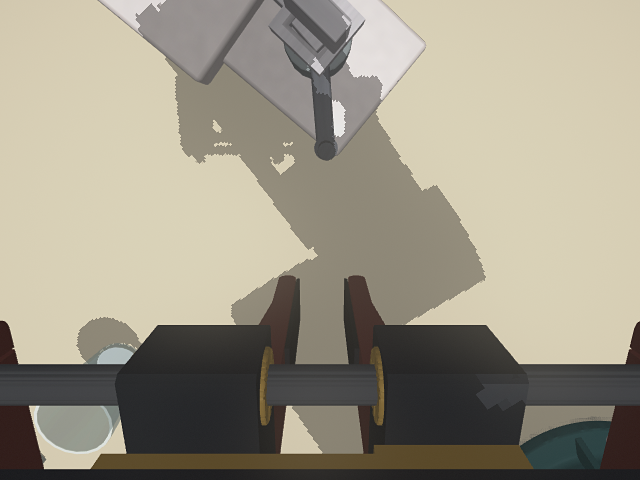

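View pics/s12.png

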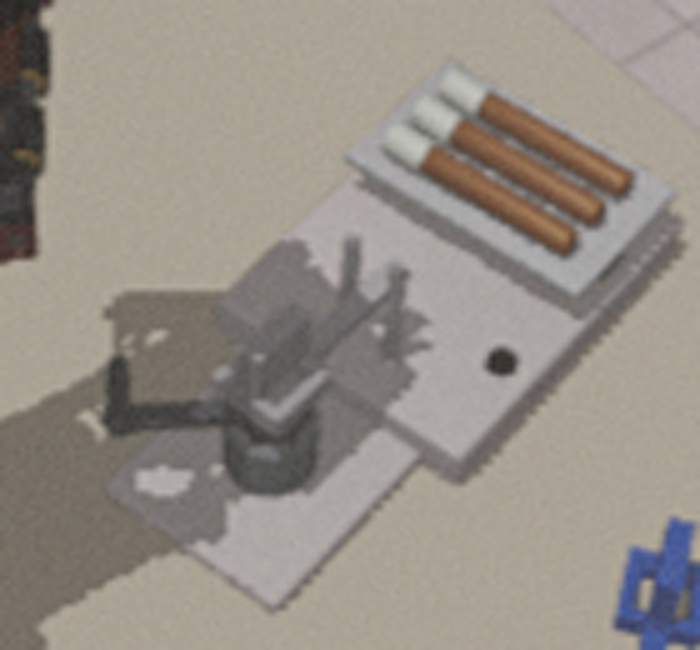

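View pics/t12.png

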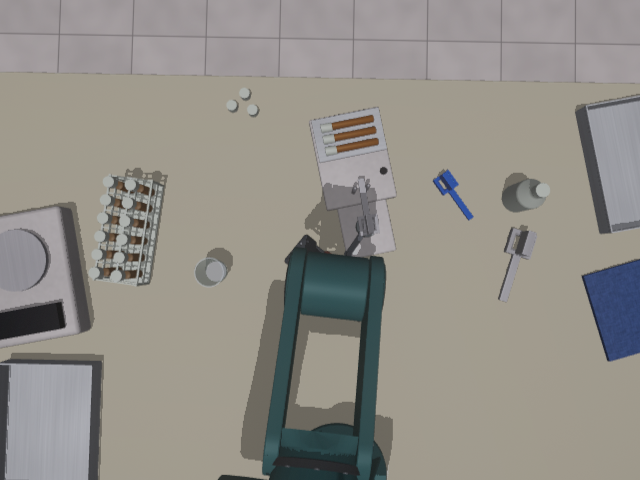

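The lever has swung round to (325,150) in the wrist view. The beaker, bottle and rack look unmoved. I'll take a closer look to check that the key is still seated.

```bash
python3 - <<'E'
from h import *
st=read_state()
plan(st["ee_pos"],yaw(st["ee_rot"]),[((.50,-.079,.23),np.radians(8),8)],30)
E
```

```text
[[10.5, 8.1, -3.7, -5.7], [9.6, 9.1, -3.7, -5.8], [8.6, 10.1, -3.7, -5.7], [7.6, 10.9, -3.7, -5.8], [6.5, 11.6, -3.7, -5.7], [5.3, 12.1, -3.7, -5.8], [4.0, 12.6, -3.7, -5.7], [2.7, 13.0, -3.7, -5.8]]
end [ 0.5   -0.079  0.23 ] 8.01 8
```

>>> play_rows(commands=[[10.5,8,-4,-5.7],[9.5,9,-4,-5.8],[8.5,10,-4,-5.7],[7.5,11,-4,-5.8],[6.5,11.5,-4,-5.7],[5.5,12,-4,-5.8],[4,12.5,-4,-5.7],[2.5,13,-4,-5.8]])

```text
clock: 18.5
ee_pos: [0.4998, -0.0795, 0.2318]
ee_rot: [[0.99, 0.144, -0.002], [0.144, -0.99, 0.0], [-0.002, -0.001, -1.0]]
wrist_force: [0.3, 0.4, -0.6]
grip_width: 0.0197
```

>>> play_rows(commands=[[0,0,0,0],[0,0,0,0],[0,0,0,0],[0,0,0,0],[0,0,0,0]])

```text
clock: 18.92
ee_pos: [0.499, -0.0775, 0.2323]
ee_rot: [[0.99, 0.139, -0.001], [0.139, -0.99, 0.0], [-0.001, -0.0, -1.0]]
wrist_force: [-0.1, 0.3, -0.2]
grip_width: 0.0201
```

```bash
python3 - <<'E'
from h import *
w=capture("wrist");st=read_state();np.savez("w13.npz",**w)
print(st["clock"],st["ee_pos"],np.degrees(yaw(st["ee_rot"])))
crop(w,"w13.png",250,0,410,240,2.5)
E
```

```text
18.9667 [ 0.49906546 -0.0775367   0.23236876] 7.996813887373409
```

View pics/w13.png

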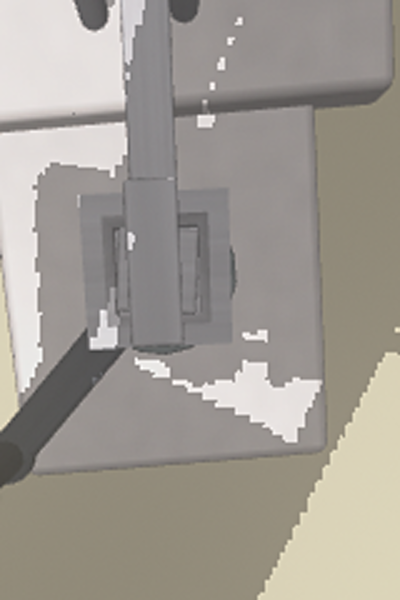

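```bash
python3 - <<'E'
from fit import *
w=dict(np.load("w13.npz"));g=lambda u,v:(250+(u+.5)/2.5-.5,(v+.5)/2.5-.5)
o=dict(hfl=g(80,196),hfr=g(229,187),hnr=g(231,343),hnl=g(90,349),gfl=g(123,179),gfr=g(177,178),gnl=g(133,346),gnr=g(183,346))
for z in (.070,.075,.080,.085):
    q,r=fitkey(w,o,z,[.586,-.058,.2]);print(z,q[:2].round(4),np.degrees(q[2]).round(2),np.sqrt((r**2).mean()).round(3))
P=unproj(w,*g(10,462),.105);d=P[:2]-np.array([.5857,-.0582]);print("lever",np.hypot(*d),np.degrees(np.arctan2(d[1],d[0])))
E
```

```text
0.07 [ 0.586  -0.0579] 10.37 0.37
0.075 [ 0.5858 -0.0581] 10.41 0.47
0.08 [ 0.5855 -0.0582] 10.49 0.887
0.085 [ 0.5852 -0.0584] 10.6 1.377
lever 0.07015128232432805 149.23132099289072
```

```bash
python3 - <<'E'
from plant import *
print(job_done())
E
```

```text
the job is handed in; nothing more can be done
None
```

I seated the small grey key on the screw's square head with its tail between the stop pins. Then I swung the lever clockwise, backed off and handed the job in at about 19 s of the 64 s, with the gripper clear of everything.

**Key:** At seating, the collar took the key's weight and pushed back with about 6 N. The last close picture showed the head inside the socket and the tail between the pins. A fit to that picture favours an underside height of 70–75 mm, which matches the 75 mm seat. The key now sits about 2° clockwise of the rocker's line, within its play, with the tail against one pin.

**Nut:** It began to bear after about 66° of swing. I stopped about 10–11° of lever travel past bearing. Tangential force in the last readings was about 7.2–7.5 N at 80 mm. That is 0.58–0.60 N m, or 0.15–0.17 rad of twist from force and 0.17–0.19 rad from travel. Both are inside the 0.10–0.28 range. The force readings carry about ±0.7 N of noise.

**Bystanders:** The beaker, bottle and tube rack looked unmoved in the top picture.

**Checks that disagreed:**
- **First hover:** The picture taken before the arm had settled misplaced the key by about 2 mm. I measured again and corrected it before lowering the key.
- **Lever pin:** Its position in the last picture came out wrong (70 mm radius instead of 80) because the pin was cut off at the crop edge. I did not use it.

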